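# Square a parcel into the measuring corner and close the gauge

## Robot

A 6-joint arm with a two-finger parallel gripper is mounted at the origin on the work surface. World frame = base frame: x ahead of the robot, y to its left, z up, the work surface at z = 0. Lengths are in m, angles in rad, forces in N, time in s.
With the tool pointing down it reaches from about 0.35 to 0.95 m from the base axis. Payload 17.4 kg.
Tool frame: the origin (TCP) lies on the centre line of the jaws, within the pads' length; the fingertips stand 25 mm ahead of it and the grasp point (between the pads) lies 6 mm ahead of it (r.finger_overhang is the distance from the TCP to the fingertips, in m); z points along the fingers, y is the line along which they close (so a half turn about z gives the same grasp; the last joint's range is limited). The gripper opens to 93 mm and grips with 3 to 60 N. Pads are 15 mm wide; open, the fingers measure 128 mm over their backs; the gripper's body (75 mm by 188 mm) begins 65 mm behind the grasp point.
Start: joints at [1.253, 0.116, 1.442, -0, 1.584, -0.038], TCP at [0.186, 0.649, 0.223] pointing down, gripper open.
Joint ranges: [-2.83, 2.83], [-0.83, 2.19], [0.07, 2.5], [-1.14, 4.28], [0.01, 3], [-2.97, 2.97]. Speed limits (rad/s): [1.89, 1.89, 2.22, 3.14, 3.14, 3.14].

## Interface

Orientations are given as a 3x3 rotation matrix whose columns are the frame's x, y, z axes.
In Python, from station import r, get_image gives the robot as it stands.
- The arm moves only by the tool apply_moves, never from a script. Its argument "series" is one flat list of numbers, 7 for each row, row after row: the shift along the tool's x, y, z in cm, then the turn, a rotation vector about the tool's x, y, z in degrees, then the opening, from 0 (shut) to 1 (fully open). In form: [tx, ty, tz, wx, wy, wz, gripper, tx, ty, tz, wx, wy, wz, gripper, ...]. A call has 1 to 10 rows; each row shifts and turns the commanded pose from where the row before left it, along the tool's axes as they then stand; what a row does not reach is not made up. A row lasts 1/8 s, in which the tool goes at most 62.5 mm and 10.7 degrees, less where a joint would pass 70% of its speed; a pose out of reach is approached as far as the arm can. A call is refused whole if a number of a shift passes 6.25 or a number of a turn 10.7, either way. A call with a gripper value outside its range is refused whole. The fingers move at their own pace and stop on an object; "newtons" is the grip in N (left out, the last holds). Time passes only in rows, so rows that do not move let the fingers close. It gives the time, the measured TCP pose, the force, the opening and the grip force at its end, in the units of the state.
- r.state(): the state, without advancing time (a new reading comes with each control period).
- get_image(name): name is "scene" or "top"; returns a dict with "frame" (384x512x3 uint8, red, green, blue), "z_map" (384x512 float32, m along the optical axis (not along the pixel's ray), 0 where there is no reading), "intrinsics" (3x3 intrinsics, pixels), "rvec" (rotation vector, rad) and "tvec" (3), from world to camera coordinates, as OpenCV has them. Camera axes: x right, y down, z forward; pixel columns grow to the right and rows downward; lengths in m; the calibration is good to about 2 mm. A picture is of the moment at which its call begins.
- r.job_done(): hands the job in; it is judged then, once.
The state is a dict: "t": time; "q": joint angles; "joint_velocities": joint speeds; "joint_torque": joint torques, N m; "eef_pos": TCP position; "tool_rot": TCP orientation; "ft_force": force on the tool from outside, world axes, zero at the start; "ft_torque": the same for the moment, N m; "grip_width": finger opening in m; "gripper_force": force on a finger pad.
Only numpy, scipy, OpenCV 4.12 (cv2) and the standard library are available. Lean on these libraries where they do the work, as an engineer would, in place of code of your own. Each camera call takes 0.05 s, during which the arm holds its last target. There are 200 camera calls.

## Task

Measure the brown parcel with the blue tape: slide it over the counter, without lifting or tipping it, into the corner of the aluminium measuring gauge, so that a long side lies flush along the long rail and an end lies flush against the short fence. Then leave the orange cursor slid up against the parcel's free end, and let go. Leave the white box, pen cup, tape dispenser and bell where they stand.

Things in the scene. Friction and masses are not known exactly. Their poses are not given: they have to be found in the camera images.
- parcel: Brown cardboard parcel with a band of blue tape along its length: closed rigid box, 100 mm along its x, 150 mm along its y, 60 mm high, 0.35 to 0.7 kg; too wide to grasp from above. Origin: centre of its underside. Lies flat, loose, left or right of the gauge's opening, turned up to 0.4 rad.
- corner (a point): Inside corner, at counter height, of the aluminium gauge fixed to the counter (place varies, yaw up to 0.1 rad); axes are the gauge's. Long rail: 30 mm high, 15 thick, runs 310 mm along -y, inner face at x = 0. Short fence: 30 mm high, 12 thick, runs 80 mm along -x, inner face at y = 0. Bare counter inside; the parcel's centre belongs at x = -50, y = -75 mm, its own y along the rail.
- cursor (a joint): Orange cursor sliding along the long rail: position in m, 0 to 0.15, growing away from the short fence. The gap from the short fence to the cursor's measuring face is 0.120 m + this value. It stays where it is left; moving it takes about 2 N. It may start where the parcel has to go (gap 140 to 240 mm).
- cursor_face (a point): Point on the cursor's measuring face (towards the short fence), at the long rail's inner face, 25 mm above the counter; axes as point corner. The orange blade reaches 55 mm from here along -x, is 18 mm thick (towards -y) and spans heights 4 to 45 mm. A 36 mm long orange saddle behind the face rides on the rail, up to 44 mm high.
- cursor_tab (a point): Centre of the top of the cursor's black tab, 85 mm above the counter, 9 mm behind the measuring face. The tab is 14 mm thick along the rail, 24 mm across it, and stands from the blade (45 mm) up to 85 mm; push it sideways or pinch it from above.
- white_box: Bystander: white box with green tape, 90 mm (x) by 120 mm (y) by 50 mm high, 0.5 kg, loose. Origin: centre of its underside. Swaps sides with the brown parcel.
- pen_cup: Bystander: blue metal cup, 72 mm across, 95 mm high, with pens up to 150 mm high; stands left of the short fence. Origin: centre of its underside.
- tape_dispenser: Bystander: black tape dispenser with a yellow roll, 50 mm (x) by 130 mm (y), 83 mm high, on the robot's side of the work. Origin: centre of its underside.
- bell: Bystander: round brass desk bell, 80 mm across, 56 mm high, beyond the long rail. Origin: centre of its underside.
Mind the look-alikes: they are no part of the job. What is shaped like the parcel but red is not meant.

How it is judged:
By the outcome, as a careful person would: the job done as asked, in the order asked, and still so for the second after the job is handed in, with the robot touching nothing.
It also fails if it takes over 72 s, if anything falls off the work surface, if the arm or the gripper's body presses on something with over 40 N, if the wrist force passes 120 N, or if a joint passes its speed limit or range.

## Working session

There is one attempt and no reset: what is moved stays moved. The work goes in short steps, Python scripts to look and compute and a tool call to move; the robot and the scene stay as the last step left them, time stands still between calls to the robot, and variables do not carry over. Pictures are saved under pics/ and viewed, at most 10 in all, crops included, and the job is handed in when it is done.

Besides the shell and the picture viewer there is one more tool, called in YAML: its name, and indented under it one key for each argument. apply_moves: Moves the arm, as the interface text tells. Its arguments: {"type":"object","properties":{"series":{"type":"array","items":{"type":"number"}},"newtons":{"type":"number"}},"required":["series"]}

```bash
mkdir -p pics; ls; python3 - <<'E'
from station import r,get_image
import cv2,numpy as np
for n in("top","scene"):
    d=get_image(n); cv2.imwrite(f"pics/{n}0.png",d["frame"][:,:,::-1]); np.savez(f"{n}0.npz",**d)
    R=cv2.Rodrigues(np.array(d["rvec"]))[0]; print(n,-R.T@np.array(d["tvec"]).ravel(),R.round(2).tolist(),d["intrinsics"])
print(r.state()["tool_rot"])
E
```

```text
pics
top [ 0.40345017 -0.00181657  0.8008042 ] [[0.0, -1.0, 0.0], [-0.97, -0.0, -0.24], [0.24, -0.0, -0.97]] [[348.46177567   0.         253.98159917]
 [  0.         348.46177567 196.2074102 ]
 [  0.           0.           1.        ]]
scene [ 1.10323524 -0.2624447   0.75204585] [[0.48, 0.88, -0.01], [0.65, -0.35, -0.68], [-0.6, 0.32, -0.74]] [[404.92332111   0.         263.42947819]
 [  0.         404.92332111 194.63184924]
 [  0.           0.           1.        ]]
[[-9.61108999e-01  2.76169156e-01 -2.99648170e-04]
 [ 2.76169317e-01  9.61108553e-01 -9.26611277e-04]
 [ 3.20929645e-05 -9.73328067e-04 -9.99999526e-01]]
```

View pics/top0.png

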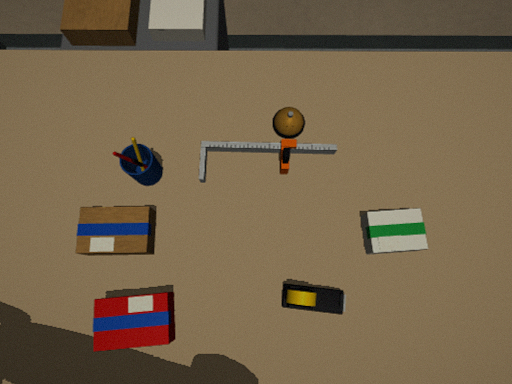

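View pics/scene0.png

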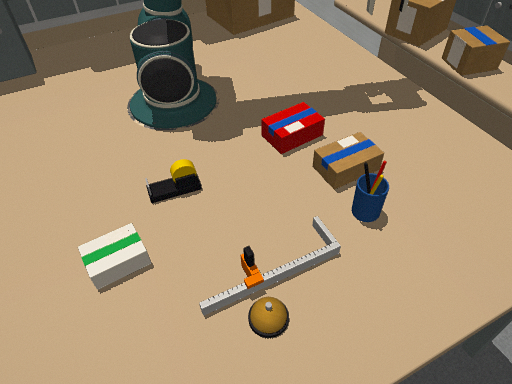

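The top view shows the brown parcel at about (114,231), left of the fence. The gauge corner is near (204,146), the cursor at (288,152), and the cup at (142,165). The red decoy is at (132,321) and the white box at (397,230). The scene view agrees with this layout.

```bash
cat > h.py <<'E'
import numpy as np,cv2
def cloud(d):
    K=d["intrinsics"];R=cv2.Rodrigues(np.array(d["rvec"]))[0];t=np.array(d["tvec"]).ravel()
    v,u=np.mgrid[:384,:512];z=d["z_map"]
    p=np.stack([(u-K[0,2])/K[0,0]*z,(v-K[1,2])/K[1,1]*z,z],-1)
    w=(p-t)@R; w[z<=0]=np.nan
    return w
def rect(w,m,zmin,zmax):
    m=m&(w[...,2]>zmin)&(w[...,2]<zmax)
    n,l,s,c=cv2.connectedComponentsWithStats(m.astype(np.uint8))
    k=1+np.argmax(s[1:,4]);p=w[l==k]
    r=cv2.minAreaRect((p[:,:2]*1000).astype(np.float32))
    return r,cv2.boxPoints(r).round(1).tolist(),float(np.median(p[:,2])),len(p)
def box(u0,v0,u1,v1):
    m=np.zeros((384,512),bool);m[v0:v1,u0:u1]=1;return m
def hsv(d): return cv2.cvtColor(d["frame"],cv2.COLOR_RGB2HSV).astype(int)
E
python3 - <<'E'
from h import *
d=dict(np.load("top0.npz"));w=cloud(d);h=hsv(d)
print("parcel",rect(w,box(65,195,165,265),.05,.07))
print("white",rect(w,box(355,195,440,265),.04,.06))
print("disp",rect(w,box(270,270,355,325),.02,.1))
print("cup",rect(w,box(105,130,170,195),.08,.105))
print("bell",rect(w,box(270,95,310,139),.02,.07))
print("red",rect(w,box(85,285,180,360),.05,.07))
g=(h[...,1]<60)
print("rail",rect(w,g&box(205,130,275,160)|g&box(300,130,345,160),.022,.036),"\nrail2",rect(w,g&box(300,130,345,160),.022,.036))
print("fence",rect(w,g&box(190,152,212,190),.022,.036))
o=(h[...,0]<15)&(h[...,1]>200)&(h[...,2]>120)&box(270,135,310,185)
print("orange",rect(w,o,.035,.055))
print("tab",rect(w,box(270,135,310,185),.078,.092))
E
```

```text
parcel (((511.9844970703125, 300.1441650390625), (100.0982666015625, 151.78927612304688), 1.3442903757095337), [[460.20001220703125, 374.79998779296875], [463.70001220703125, 223.10000610351562], [563.7999877929688, 225.39999389648438], [560.2000122070312, 377.20001220703125]], 0.05977195986304405, 3328)
white (((514.002685546875, -312.53375244140625), (90.10466766357422, 122.48925018310547), 4.217627048492432), [[464.6000061035156, -254.8000030517578], [473.6000061035156, -376.8999938964844], [563.4000244140625, -370.29998779296875], [554.4000244140625, -248.10000610351562]], 0.050220067702409846, 2334)
disp (((368.9557189941406, -128.73765563964844), (127.96379089355469, 49.518821716308594), 83.34099578857422), [[336.8999938964844, -189.39999389648438], [386.1000061035156, -195.1999969482422], [401.0, -68.0999984741211], [351.79998779296875, -62.29999923706055]], 0.024810194506786534, 1414)
cup (((653.8343505859375, 248.1894989013672), (61.60719680786133, 70.78443908691406), 39.89011001586914), [[607.5, 255.60000610351562], [652.9000244140625, 201.3000030517578], [700.2000122070312
[... 1383 characters left out ...]
999694824219], [702.2999877929688, 124.9000015258789], [632.5999755859375, 126.0999984741211]], 0.029520574087779767, 153)
orange (((714.662841796875, -82.1120834350586), (32.8758544921875, 26.308942794799805), 88.9863052368164), [[701.2000122070312, -98.30000305175781], [727.5, -98.80000305175781], [728.0999755859375, -65.9000015258789], [701.7999877929688, -65.4000015258789]], 0.04392742938463742, 116)
tab (((677.766357421875, -72.12694549560547), (11.49571704864502, 22.09459686279297), 88.8207015991211), [[666.5999755859375, -77.5999984741211], [688.7000122070312, -78.0999984741211], [688.9000244140625, -66.5999984741211], [666.7999877929688, -66.19999694824219]], 0.08504502335690281, 66)
```

The parcel is at (512,300) mm with yaw about 1.3°. The gauge corner is near (709,112.5) with yaw about -0.8°, and the cursor gap is about 175 mm. First I'll turn the tool so its y lies along world x, then go behind the parcel's +y end.

apply_moves:
  series: [0,0,0,0,0,10.57,0.5,0,0,0,0,0,10.57,0.5,0,0,0,0,0,10.57,0.5,0,0,0,0,0,10.57,0.5,0,0,0,0,0,10.57,0.5,0,0,0,0,0,10.57,0.5,0,0,0,0,0,10.57,0.5]

```text
t: 0.98
eef_pos: [0.1864, 0.6486, 0.2229]
tool_rot: [[0.006, 1.0, -0.0], [1.0, -0.006, -0.001], [-0.001, -0.0, -1.0]]
ft_force: [0.4, -0.5, -0.6]
grip_width: 0.0464
gripper_force: 0.0
```

apply_moves:
  series: [-3,4,0,0,0,0,0.5,-3,4,0,0,0,0,0.5,-3,4,0,0,0,0,0.5,-3,4,0,0,0,0,0.5,-3,4,0,0,0,0,0.5,-3,4,0,0,0,0,0.5,-3,4,0,0,0,0,0.5,-3,4,0,0,0,0,0.5,0,0,0,0,0,0,0.5]

```text
t: 2.1
eef_pos: [0.5084, 0.4065, 0.2226]
tool_rot: [[0.004, 1.0, -0.001], [1.0, -0.004, -0.001], [-0.001, -0.001, -1.0]]
ft_force: [-0.3, -0.4, -0.8]
grip_width: 0.0467
gripper_force: 0.0
```

apply_moves:
  series: [0,0,4.5,0,0,0,0.5,0,0,4.5,0,0,0,0.5,0,0,4.5,0,0,0,0.5,0,0,4.5,0,0,0,0.5,-1,0,0,0,0,0,0.5,-1,0,0,0,0,0,0.5,-0.5,0,0,0,0,0,0.5,-1,0,0,0,0,0,0.5,-1.5,0,0,0,0,0,0.5,-1.5,0,0,0,0,0,0.5]

```text
t: 3.35
eef_pos: [0.5072, 0.3443, 0.0459]
tool_rot: [[0.0, 1.0, 0.003], [1.0, -0.0, 0.003], [0.003, 0.003, -1.0]]
ft_force: [-0.2, 7.1, 4.4]
grip_width: 0.0465
gripper_force: 3.5
```

apply_moves:
  series: [-1.8,0,0,0,0,0,0.5,-1.8,0,0,0,0,0,0.5,-1.8,0,0,0,0,0,0.5,-1.8,0,0,0,0,0,0.5,-1.8,0,0,0,0,0,0.5,-1.8,0,0,0,0,0,0.5]

```text
t: 4.1
eef_pos: [0.5073, 0.2361, 0.0459]
tool_rot: [[0.0, 1.0, 0.004], [1.0, -0.0, 0.003], [0.003, 0.004, -1.0]]
ft_force: [0.6, 6.8, 4.1]
grip_width: 0.0467
gripper_force: 3.7
```

apply_moves:
  series: [-1.8,0,0,0,0,0,0.5,-1.8,0,0,0,0,0,0.5,-1.8,0,0,0,0,0,0.5,-1.8,0,0,0,0,0,0.5,-1.8,0,0,0,0,0,0.5,-1.5,0,0,0,0,0,0.5,-1.2,0,0,0,0,0,0.5,-0.8,0,0,0,0,0,0.5,-0.4,0,0,0,0,0,0.5,0,0,0,0,0,0,0.5]

```text
t: 5.35
eef_pos: [0.5072, 0.1067, 0.0454]
tool_rot: [[0.001, 1.0, 0.003], [1.0, -0.001, 0.001], [0.001, 0.003, -1.0]]
ft_force: [0.6, 2.2, 1.3]
grip_width: 0.0467
gripper_force: 1.4
```

apply_moves:
  series: [1.5,0,0,0,0,0,0.3,0,0,-5,0,0,0,0,0,0,-5,0,0,0,0,0,0,-3,0,0,0,0,-4.5,4,0,0,0,0,0,-4.5,4.2,0,0,0,0,0,-3.5,4.2,0,0,0,0,0,-1.5,4.2,0,0,0,0,0,0,0,0,0,0,0,0]

```text
t: 6.48
eef_pos: [0.6737, -0.0188, 0.172]
tool_rot: [[0.002, 1.0, -0.002], [1.0, -0.002, -0.0], [-0.0, -0.002, -1.0]]
ft_force: [0.3, -0.5, -0.7]
grip_width: 0.0004
gripper_force: 0.0
```

```bash
python3 - <<'E'
from station import r,get_image
from h import *
d=get_image("top"); cv2.imwrite("pics/top1.png",d["frame"][:,:,::-1]); np.savez("top1.npz",**d)
w=cloud(d)
print("parcel",rect(w,box(150,195,300,275),.05,.07))
print(r.state()["eef_pos"])
E
```

```text
Traceback (most recent call last):
  File "h.py", line 11, in rect
    k=1+np.argmax(s[1:,4]);p=w[l==k]
        ~~~~~~~~~^^^^^^^^^
ValueError: attempt to get argmax of an empty sequence
```

View pics/top1.png

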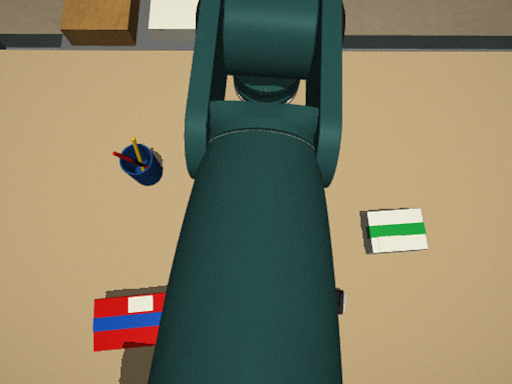

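The arm hides the work from the top camera, so I'll check with the scene camera. Next I push the cursor tab away from the fence.

apply_moves:
  series: [0,0.3,4.5,0,0,0,0,0,0,4.4,0,0,0,0,-1.5,0,0,0,0,0,0,-1.5,0,0,0,0,0,0,-1,0,0,0,0,0,0,-1.5,0,0,0,0,0,0,-1.5,0,0,0,0,0,0,-1.5,0,0,0,0,0,0,-1.5,0,0,0,0,0,0,-1,0,0,0,0,0,0]

```text
t: 7.78
eef_pos: [0.675, -0.1295, 0.0842]
tool_rot: [[0.001, 1.0, -0.0], [1.0, -0.001, 0.0], [0.0, -0.0, -1.0]]
ft_force: [-1.8, 2.4, 1.3]
grip_width: 0.0007
gripper_force: 1.2
```

apply_moves:
  series: [-0.8,0,0,0,0,0,0,-0.5,0,0,0,0,0,0,0,0,0,0,0,0,0,1.5,0,0,0,0,0,0,0,0,-5,0,0,0,0]

```text
t: 8.4
eef_pos: [0.6736, -0.1243, 0.1309]
tool_rot: [[-0.001, 1.0, -0.006], [1.0, 0.001, 0.002], [0.002, -0.006, -1.0]]
ft_force: [-0.6, -0.4, 0.4]
grip_width: 0.0004
gripper_force: 0.0
```

```bash
python3 - <<'E'
from station import r,get_image
from h import *
d=get_image("scene"); cv2.imwrite("pics/scene1.png",d["frame"][:,:,::-1]); np.savez("scene1.npz",**d)
E
```

```text
(no output)
```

View pics/scene1.png

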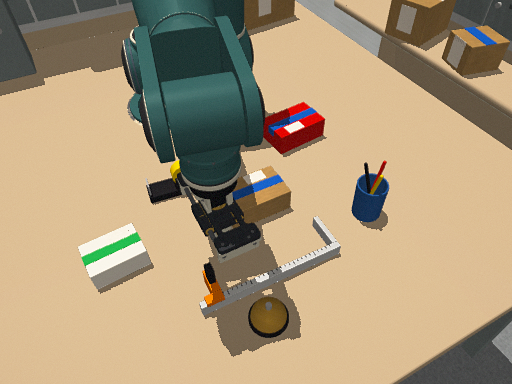

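The scene view shows the cursor now at about (212,288), near the rail end, and the parcel upright at (262,195). I'll go behind the parcel's long side and turn the tool.

apply_moves:
  series: [0,0,-5,0,0,0,0.5,2.6,-4.5,0,0,0,0,0.6,2.6,-4.5,0,0,0,0,0.8,2.6,-4.5,0,0,0,0,0.8,2.6,-4.5,0,0,0,0,0.8,2.6,-4.5,0,0,0,0,0.8,2.6,-4.5,0,0,0,0,0.8]

```text
t: 9.32
eef_pos: [0.4037, 0.0309, 0.1844]
tool_rot: [[0.0, 1.0, 0.001], [1.0, -0.0, 0.0], [0.0, 0.001, -1.0]]
ft_force: [-0.3, -0.5, 1.1]
grip_width: 0.0659
gripper_force: 0.0
```

apply_moves:
  series: [0,0,0,0,0,-9.9,0.8,0,0,0,0,0,-9.9,0.8,0,0,0,0,0,-9.9,0.8,0,0,0,0,0,-9.9,0.8,0,0,0,0,0,-9.9,0.8,0,0,0,0,0,-9.9,0.8,0,0,0,0,0,-9.9,0.8,0,0,0,0,0,-9.9,0.8,0,0,0,0,0,-9.9,0.8,0,0,0,0,0,0,0.8]

```text
t: 10.58
eef_pos: [0.4051, 0.0302, 0.1845]
tool_rot: [[-1.0, 0.016, 0.001], [0.016, 1.0, 0.0], [-0.001, 0.0, -1.0]]
ft_force: [-0.3, 0.5, 0.1]
grip_width: 0.0744
gripper_force: 0.0
```

```bash
cat >look.py <<'E'
import sys
from station import r,get_image
from h import *
def look(n):
    d=get_image("scene"); cv2.imwrite(f"pics/scene{n}.png",d["frame"][:,:,::-1]); np.savez(f"scene{n}.npz",**d)
    w=cloud(d);h=hsv(d);H,S,V=h[...,0],h[...,1],h[...,2]
    reg=(w[...,0]>.4)&(w[...,0]<.76)&(w[...,1]>-.22)&(w[...,1]<.18)
    q=rect(w,reg&(S>50)|reg&(V>150),.055,.064); print("parcel",q)
    g=reg&(S<60)
    m=lambda x0,x1,y0,y1:(w[...,0]>x0)&(w[...,0]<x1)&(w[...,1]>y0)&(w[...,1]<y1)
    print("rail",rect(w,g&m(.69,.74,-.21,.13),.026,.034))
    print("fence",rect(w,g&m(.62,.695,.09,.15),.026,.034))
    b=w[reg&(V<70)&m(.64,.72,-.21,.1)&(w[...,2]>.08)&(w[...,2]<.09)]
    print("tab",b.mean(0) if len(b) else None,len(b))
    s=r.state();print(s["t"],s["eef_pos"],s["ft_force"])
look(sys.argv[1])
E
python3 look.py 2
```

```text
parcel (((514.6046752929688, 23.41109848022461), (151.04925537109375, 102.31654357910156), 89.67669677734375), [[463.0, -51.79999923706055], [565.2999877929688, -52.400001525878906], [566.2000122070312, 98.5999984741211], [463.8999938964844, 99.19999694824219]], 0.06084003330839102, 1832)
rail (((716.0986938476562, -11.14385986328125), (41.30351257324219, 273.4393615722656), 2.319683074951172), [[689.9000244140625, 124.5999984741211], [701.0, -148.60000610351562], [742.2999877929688, -146.89999389648438], [731.2000122070312, 126.30000305175781]], 0.03074554443073492, 992)
fence (((665.59130859375, 119.93968200683594), (13.185652732849121, 57.86014938354492), 88.89588165283203), [[636.5, 113.9000015258789], [694.4000244140625, 112.80000305175781], [694.5999755859375, 126.0], [636.7999877929688, 127.0999984741211]], 0.030747109041169715, 124)
tab [ 0.68218667 -0.15818786  0.08496256] 78
10.625 [0.40512677 0.03013005 0.18446428] [0.5475299  0.07072146 0.33732737]
```

View pics/scene2.png

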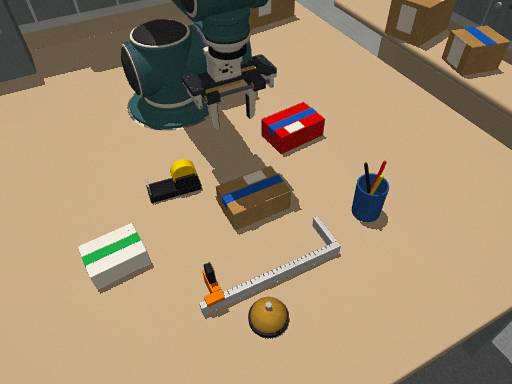

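The parcel is square at (514.6,23.4) with yaw about -0.3°, and the cursor is clear. I'll push it to +x against the rail.

apply_moves:
  series: [0,-0.6,4.7,0,0,0,0.8,0,0,4.7,0,0,0,0.8,0,0,4.5,0,0,0,0.8,-2,0,0,0,0,0,0.8,-1.8,0,0,0,0,0,0.8,-0.8,0,0,0,0,0,0.8,-0.8,0,0,0,0,0,0.8,-1.5,0,0,0,0,0,0.8,-1.8,0,0,0,0,0,0.8,-1.8,0,0,0,0,0,0.8]

```text
t: 11.88
eef_pos: [0.51, 0.0221, 0.0452]
tool_rot: [[-1.0, 0.018, -0.001], [0.018, 1.0, -0.0], [0.001, -0.0, -1.0]]
ft_force: [-8.5, 0.5, 7.4]
grip_width: 0.074
gripper_force: 4.5
```

apply_moves:
  series: [-1.8,0,0,0,0,0,0.8,-1.8,0,0,0,0,0,0.8,-1.5,0,0,0,0,0,0.8,-1.2,0,0,0,0,0,0.8,-0.8,0,0,0,0,0,0.8,-0.5,0,0,0,0,0,0.8]

```text
t: 12.62
eef_pos: [0.5861, 0.0208, 0.0453]
tool_rot: [[-1.0, 0.017, -0.001], [0.017, 1.0, -0.0], [0.001, -0.0, -1.0]]
ft_force: [-5.4, 0.2, 1.4]
grip_width: 0.0739
gripper_force: 2.7
```

Now approach the rail gently.

apply_moves:
  series: [-0.4,0,0,0,0,0,0.8,-0.4,0,0,0,0,0,0.8,-0.3,0,0,0,0,0,0.8,-0.2,0,0,0,0,0,0.8]

```text
t: 13.12
eef_pos: [0.5992, 0.0206, 0.0453]
tool_rot: [[-1.0, 0.016, -0.0], [0.016, 1.0, -0.0], [0.0, -0.0, -1.0]]
ft_force: [-4.5, 0.7, -0.8]
grip_width: 0.0747
gripper_force: 1.8
```

apply_moves:
  series: [-0.2,0,0,0,0,0,0.8,-0.1,0,0,0,0,0,0.8]

```text
t: 13.38
eef_pos: [0.6022, 0.0205, 0.0453]
tool_rot: [[-1.0, 0.016, -0.0], [0.016, 1.0, -0.0], [0.0, -0.0, -1.0]]
ft_force: [-3.6, -0.2, -1.4]
grip_width: 0.0745
gripper_force: 1.7
```

apply_moves:
  series: [-0.2,0,0,0,0,0,0.8,0,0,0,0,0,0,0.8]

```text
t: 13.62
eef_pos: [0.6031, 0.0207, 0.0453]
tool_rot: [[-1.0, 0.017, -0.003], [0.017, 1.0, 0.0], [0.003, 0.0, -1.0]]
ft_force: [-14.5, 1.3, 5.6]
grip_width: 0.0741
gripper_force: 7.2
```

apply_moves:
  series: [-0.1,0,0,0,0,0,0.8,-0.1,0,0,0,0,0,0.8]

```text
t: 13.88
eef_pos: [0.6033, 0.0208, 0.0453]
tool_rot: [[-1.0, 0.017, -0.007], [0.017, 1.0, 0.001], [0.007, 0.001, -1.0]]
ft_force: [-38.5, 4.1, 19.8]
grip_width: 0.0743
gripper_force: 19.3
```

The parcel is flush on the rail. Next I retreat and go round to the free end to push it against the fence.

apply_moves:
  series: [0.6,0,0,0,0,0,0.8,1.5,0,0,0,0,0,0.8,0,0,-5,0,0,0,0.6,0,0,-5.5,0,0,0,0.5,-2.3,-4,0,0,0,0,0.5,-2.3,-4,0,0,0,0,0.5,-2.3,-4,0,0,0,0,0.5]

```text
t: 14.75
eef_pos: [0.6524, -0.1015, 0.1509]
tool_rot: [[-1.0, 0.016, 0.001], [0.016, 1.0, -0.0], [-0.001, -0.0, -1.0]]
ft_force: [-0.3, -0.1, 0.2]
grip_width: 0.0465
gripper_force: 0.0
```

apply_moves:
  series: [0,0,0,0,0,10,0.5,0,0,0,0,0,10,0.5,0,0,0,0,0,10,0.5,0,0,0,0,0,10,0.5,0,0,0,0,0,10,0.5,0,0,0,0,0,10,0.5,0,0,0,0,0,10,0.5,0,0,0,0,0,10,0.5,0,0,0,0,0,10,0.5,0,0,0,0,0,0,0.5]

```text
t: 16.0
eef_pos: [0.6519, -0.1003, 0.1506]
tool_rot: [[0.015, 1.0, 0.001], [1.0, -0.015, -0.0], [-0.0, 0.001, -1.0]]
ft_force: [0.0, 0.5, -0.1]
grip_width: 0.0468
gripper_force: 0.0
```

```bash
python3 look.py 3
```

```text
parcel (((664.2766723632812, 20.65489959716797), (152.0424346923828, 102.59913635253906), 88.93704223632812), [[611.5999755859375, -54.400001525878906], [714.2000122070312, -56.29999923706055], [717.0, 95.69999694824219], [614.4000244140625, 97.5999984741211]], 0.06088986928331144, 2649)
rail (((708.5852661132812, -11.268280029296875), (272.4148864746094, 42.30132293701172), 88.83981323242188), [[684.7000122070312, -147.0], [727.0, -147.89999389648438], [732.5, 124.5], [690.2000122070312, 125.30000305175781]], 0.030519890872756805, 974)
fence (((665.6436767578125, 120.23628234863281), (14.17281436920166, 58.27240753173828), 88.41101837158203), [[636.2999877929688, 114.0], [694.5999755859375, 112.30000305175781], [695.0, 126.5], [636.7000122070312, 128.10000610351562]], 0.03070375234215119, 125)
tab [ 0.68222812 -0.15818764  0.08478074] 79
16.05 [ 0.65190051 -0.10028566  0.15057403] [-0.01595467 -0.23660955  0.28668953]
```

View pics/scene3.png

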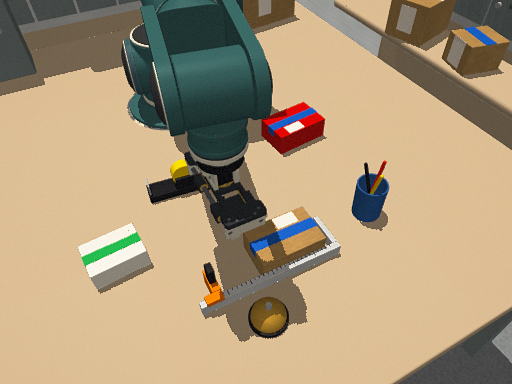

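The parcel at (290,240) is flush along the rail, with about 16 mm left to the fence. I push +y.

apply_moves:
  series: [0,0,5,0,0,0,0.5,0,0,5.5,0,0,0,0.5,1.7,0,0,0,0,0,0.5,1.4,0,0,0,0,0,0.5,0.6,0,0,0,0,0,0.5,0.5,0,0,0,0,0,0.5,0.5,0,0,0,0,0,0.5,0.3,0,0,0,0,0,0.5,0.2,0,0,0,0,0,0.5,0,0,0,0,0,0,0.5]

```text
t: 17.3
eef_pos: [0.6543, -0.0487, 0.0483]
tool_rot: [[0.015, 1.0, 0.004], [1.0, -0.015, -0.002], [-0.002, 0.004, -1.0]]
ft_force: [-0.3, -5.6, 4.1]
grip_width: 0.0466
gripper_force: 2.6
```

apply_moves:
  series: [0.2,0,0,0,0,0,0.5,0,0,0,0,0,0,0.5]

```text
t: 17.55
eef_pos: [0.6543, -0.0467, 0.0484]
tool_rot: [[0.015, 1.0, 0.004], [1.0, -0.015, -0.002], [-0.002, 0.004, -1.0]]
ft_force: [-0.4, -5.5, 5.5]
grip_width: 0.0465
gripper_force: 2.9
```

apply_moves:
  series: [0.2,0,0,0,0,0,0.5,0,0,0,0,0,0,0.5]

```text
t: 17.8
eef_pos: [0.6541, -0.0461, 0.0484]
tool_rot: [[0.016, 1.0, 0.004], [1.0, -0.016, -0.004], [-0.004, 0.004, -1.0]]
ft_force: [-2.7, -16.4, 4.8]
grip_width: 0.0464
gripper_force: 8.0
```

apply_moves:
  series: [0.1,0,0,0,0,0,0.5,0,0,0,0,0,0,0.5]

```text
t: 18.05
eef_pos: [0.654, -0.046, 0.0484]
tool_rot: [[0.016, 1.0, 0.003], [1.0, -0.016, -0.005], [-0.005, 0.003, -1.0]]
ft_force: [-4.7, -22.4, 6.1]
grip_width: 0.0465
gripper_force: 11.2
```

apply_moves:
  series: [-0.5,0,0,0,0,0,0.5,-2,0,0,0,0,0,0.3,0,0,-5,0,0,0,0,-2,0,-5,0,0,0,0,-1,0,0,0,0,0,0]

```text
t: 18.68
eef_pos: [0.6538, -0.1, 0.1509]
tool_rot: [[0.016, 1.0, 0.007], [1.0, -0.016, -0.001], [-0.001, 0.007, -1.0]]
ft_force: [0.1, 0.2, 0.7]
grip_width: 0.0112
gripper_force: 0.0
```

```bash
python3 look.py 4; python3 - <<'E'
import cv2
i=cv2.imread("pics/scene4.png")[190:320,190:360];cv2.imwrite("pics/c4.png",cv2.resize(i,None,fx=4,fy=4,interpolation=2))
E
```

```text
parcel (((664.1915893554688, 39.004066467285156), (151.3136444091797, 102.30428314208984), 89.20431518554688), [[612.0, -35.900001525878906], [714.2999877929688, -37.400001525878906], [716.4000244140625, 113.9000015258789], [614.0999755859375, 115.4000015258789]], 0.06099102348048489, 2592)
rail (((720.45703125, -11.567291259765625), (26.629051208496094, 271.6473693847656), 0.8204368352890015), [[705.2000122070312, 124.0999984741211], [709.0999755859375, -147.60000610351562], [735.7000122070312, -147.1999969482422], [731.7999877929688, 124.4000015258789]], 0.03061541905000752, 924)Traceback (most recent call last):
  File "look.py", line 16, in <module>
    look(sys.argv[1])
    ~~~~^^^^^^^^^^^^^
  File "look.py", line 12, in look
    print("fence",rect(w,g&m(.62,.695,.09,.15),.026,.034))
                  ~~~~^^^^^^^^^^^^^^^^^^^^^^^^^^^^^^^^^^^
  File "h.py", line 11, in rect
    k=1+np.argmax(s[1:,4]);p=w[l==k]
        ~~~~~~~~~^^^^^^^^^
    return _wrapfunc(a, 'argmax', axis=axis, out=out, **kwds)
    return bound(*args, **kwds)
ValueError: attempt to get argmax of an empty sequence
```

View pics/c4.png

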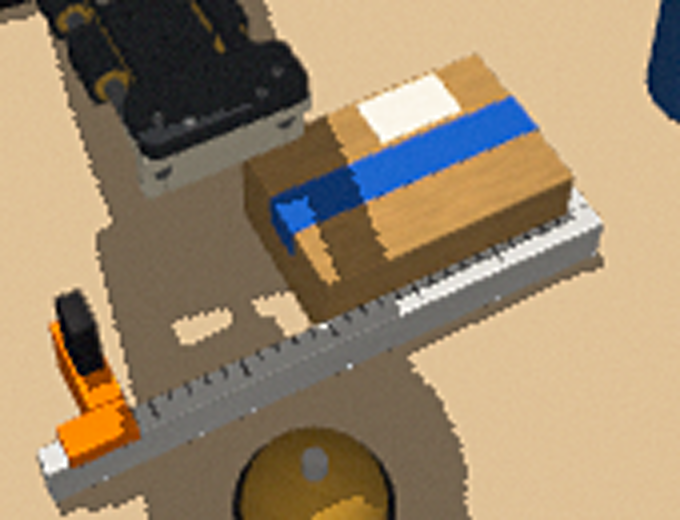

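The crop shows the parcel at (410,190) snug against rail and fence, and the cursor tab at (80,330). I go behind the tab with closed fingers and slide it up.

apply_moves:
  series: [-5,1.2,0,0,0,0,0,-5,1,0,0,0,0,0,0,0,3.6,0,0,0,0,0,0,3.4,0,0,0,0,1.5,0,0,0,0,0,0,1,0,0,0,0,0,0,1,0,0,0,0,0,0,1.5,0,0,0,0,0,0,1.5,0,0,0,0,0,0,1.5,0,0,0,0,0,0]

```text
t: 19.98
eef_pos: [0.674, -0.1175, 0.0758]
tool_rot: [[0.016, 1.0, 0.001], [1.0, -0.016, -0.0], [-0.0, 0.001, -1.0]]
ft_force: [0.4, -3.6, 1.6]
grip_width: 0.0003
gripper_force: 1.2
```

apply_moves:
  series: [1.5,0,0,0,0,0,0,1.5,0,0,0,0,0,0,1,0,0,0,0,0,0,0.6,0,0,0,0,0,0,0.3,0,0,0,0,0,0]

```text
t: 20.6
eef_pos: [0.6747, -0.0694, 0.0753]
tool_rot: [[0.016, 1.0, 0.0], [1.0, -0.016, -0.0], [-0.0, 0.0, -1.0]]
ft_force: [1.4, -2.3, 1.0]
grip_width: 0.0004
gripper_force: 1.0
```

apply_moves:
  series: [0.3,0,0,0,0,0,0,0.2,0,0,0,0,0,0,0.2,0,0,0,0,0,0,0,0,0,0,0,0,0]

```text
t: 21.1
eef_pos: [0.6747, -0.0627, 0.0753]
tool_rot: [[0.016, 1.0, -0.0], [1.0, -0.016, -0.0], [-0.0, -0.0, -1.0]]
ft_force: [2.1, -1.8, 0.3]
grip_width: 0.0006
gripper_force: 1.0
```

apply_moves:
  series: [0.15,0,0,0,0,0,0,0,0,0,0,0,0,0]

```text
t: 21.35
eef_pos: [0.6747, -0.0625, 0.0753]
tool_rot: [[0.017, 1.0, -0.0], [1.0, -0.017, -0.002], [-0.002, -0.0, -1.0]]
ft_force: [1.2, -10.8, -0.6]
grip_width: 0.0006
gripper_force: 5.6
```

Contact with the parcel. One small extra nudge, then release and check.

apply_moves:
  series: [0.1,0,0,0,0,0,0,0,0,0,0,0,0,0,-0.5,0,0,0,0,0,0,-2,0,0,0,0,0,0,-2,0,-3,0,0,0,0,-1,0,-5,0,0,0,0,-5,-4,-3,0,0,0,0,-5,-5,0,0,0,0,0,-5,-5,0,0,0,0,0,0,0,0,0,0,0,0]

```text
t: 22.6
eef_pos: [0.5455, -0.2487, 0.1823]
tool_rot: [[0.02, 1.0, 0.0], [1.0, -0.02, -0.0], [-0.0, 0.0, -1.0]]
ft_force: [0.3, 0.4, 0.3]
grip_width: 0.0001
gripper_force: 0.0
```

```bash
sed -i '/"fence"/d' look.py; python3 look.py 5; python3 - <<'E'
from h import *
from station import get_image
i=cv2.imread("pics/scene5.png")[190:320,190:360];cv2.imwrite("pics/c5.png",cv2.resize(i,None,fx=4,fy=4,interpolation=2))
d=get_image("top");w=cloud(d)
try: print("top",rect(w,(w[...,0]>.58)&(w[...,0]<.73)&(w[...,1]>-.08)&(w[...,1]<.15),.055,.065))
except Exception: print("top occluded")
E
```

```text
parcel (((663.8042602539062, 39.07508087158203), (151.70565795898438, 102.05348205566406), 89.01119995117188), [[611.5, -35.900001525878906], [713.5, -37.599998474121094], [716.0999755859375, 114.0], [614.0999755859375, 115.80000305175781]], 0.06094730624061315, 2609)
rail (((722.740478515625, 45.38771057128906), (27.26740837097168, 158.919677734375), 3.469877243041992), [[704.2999877929688, 123.9000015258789], [713.9000244140625, -34.79999923706055], [741.2000122070312, -33.099998474121094], [731.5, 125.5]], 0.03055511953754578, 506)
tab [ 0.6843497  -0.04666992  0.08507297] 69
22.65 [ 0.54689101 -0.24744257  0.1822485 ] [-0.32251241  1.17560534  0.59632834]
top (((660.5098876953125, 39.315101623535156), (149.54824829101562, 101.03080749511719), 88.75555419921875), [[608.4000244140625, -34.29999923706055], [709.4000244140625, -36.5], [712.5999755859375, 113.0], [611.5999755859375, 115.19999694824219]], 0.059951574915662845, 2835)
```

View pics/c5.png

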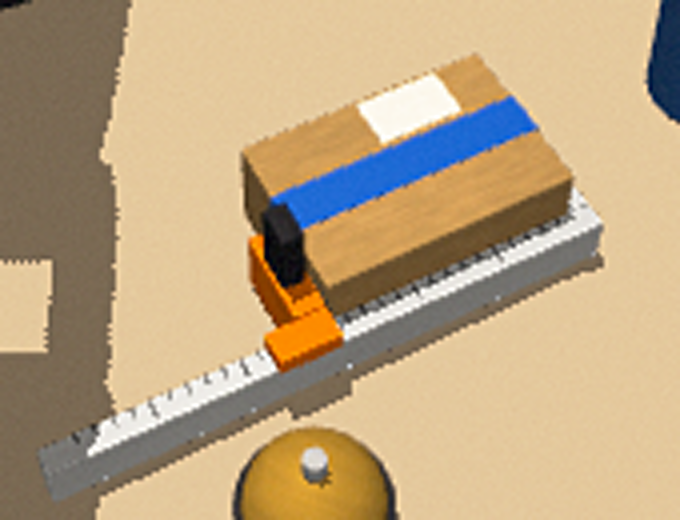

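The crop shows the orange blade against the parcel's free end at (300,290), with the parcel flush in the corner and the robot clear. The tab's position gives a gap of about 150 mm.

```bash
python3 -c "
from station import r
print(r.job_done())"
```

```text
the job is handed in; nothing more can be done
None
```

The job is handed in: the parcel sits flush against the long rail and short fence, the cursor is against its free end (gap about 150 mm), and the robot is clear at about 23 s; the bystanders' final positions were not re-measured.

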